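Face the sample jar's label to the scanner and lock the turntable

ROBOT

A 6-joint arm with a two-finger parallel gripper is mounted at the origin on the work surface. World frame = base frame: x ahead of the robot, y to its left, z up, the work surface at z = 0. Lengths are in m, angles in rad, forces in N, time in s.
With the tool pointing down it reaches from about 0.35 to 0.975 m from the base axis. Payload 4.9 kg.
Tool frame: the origin (TCP) lies at the very end of the fingers, on their centre line; the grasp point (between the pads) lies 19 mm behind it; z points along the fingers, y is the line along which they close (so a half turn about z gives the same grasp; the last joint's range is limited). The gripper opens to 85 mm and grips with 20 to 120 N. Pads are 22 mm wide; open, the fingers measure 114 mm over their backs; the gripper's body (76 mm by 85 mm) begins 54 mm behind the grasp point. The pads swing forward as they close: fully open they stand 13 mm farther back than shut.
Start: joints at [-0.119, 0.053, 1.613, -0, 1.476, -0.119], TCP at [0.625, 0, 0.231] pointing down, gripper open.
Joint ranges: [-3.01, 3.01], [-1.01, 2.22], [0.06, 2.58], [-1.02, 4.17], [0.09, 2.62], [-3.14, 3.14]. Speed limits (rad/s): [2.57, 2.57, 3.14, 3.14, 3.14, 3.14].

INTERFACE

Orientations are given as a rotation vector (axis times angle).
In Python, from station import ctrl, imaging gives the robot as it stands.
- The arm moves only by the tool play_rows, never from a script. Its argument "series" is a list of rows, each a list of 3 entries, a list of its own where there are three numbers: the opening, from 0 (shut) to 1 (fully open), then the shift along the tool's x, y, z each as a share of 0.05 m, from -1 to 1, then the turn, a rotation vector about the tool's x, y, z each as a share of 8 degrees, from -1 to 1. In form: [[grip, [dx, dy, dz], [ax, ay, az]], ...]. A call has 1 to 8 rows; each row shifts and turns the commanded pose from where the row before left it, along the tool's axes as they then stand; what a row does not reach is not made up. A row lasts 1/8 s, in which the tool goes at most 62.5 mm and 10.7 degrees, less where a joint would pass 70% of its speed; a pose out of reach is approached as far as the arm can. A call with a number of a shift or a turn outside -1 to 1 is refused whole. A call with a gripper value outside its range is refused whole. The fingers move at their own pace and stop on an object; "force" is the grip in N (left out, the last holds). Time passes only in rows, so rows that do not move let the fingers close. It gives the time, the measured TCP pose, the force, the opening and the grip force at its end, in the units of the state.
- ctrl.get_obs(): the state, without advancing time (a new reading comes with each control period).
- imaging.get_image(name): name is "scene" or "side" or "wrist"; returns a dict with "color" (480x640x3 uint8, blue, green, red), "fx", "fy", "cx", "cy" (pixels), "extrinsics" (4x4, takes a point from world to camera coordinates); the wrist camera has in their place "hand_eye" (4x4, takes a point from camera to tool coordinates, whose origin is the TCP and whose axes are the flange's). Camera axes: x right, y down, z forward; pixel columns grow to the right and rows downward; lengths in m; the calibration is good to about 2 mm. A picture is of the moment at which its call begins: read the wrist's pose just before it. There is no depth.
- ctrl.finish_job(): hands the job in; it is judged then, once.
The state is a dict: "t": time; "q": joint angles; "dq": joint speeds; "effort": joint torques, N m; "tool_pos": TCP position; "tool_rot": TCP orientation; "contact_force": force on the tool from outside, world axes, zero at the start; "wrist_torque": the same for the moment, N m; "opening": finger opening in m; "grip_force": force on a finger pad.
Only numpy, scipy, OpenCV 4.12 (cv2) and the standard library are available. Lean on these libraries where they do the work, as an engineer would, in place of code of your own. Each camera call takes 0.05 s, during which the arm holds its last target. There are 200 camera calls.

TASK

Turn the blue-lidded sample jar on its turntable until its barcode label squarely faces the scanner's window. Then lock the turntable: tighten the brass knurled thumbscrew clockwise until it seats, snug but not forced, stopping soon after its resistance clearly rises, and leave the label facing the scanner. Let go, and do not disturb the other things on the bench.

Things in the scene. Friction and masses are not known exactly. Their poses are not given: they have to be found in the camera images.
- lid (a point): Centre (half-way up) of the blue ribbed lid of the amber sample jar, on the jar's upright axis. Lid 56 mm across, 30 mm high, its top 15 mm above this point; below it the jar is a cylinder 54 mm across and 76 mm high. x axis points from the jar's axis towards the label (as does the yellow stripe on the lid's top), z up.
- disc (a point): Centre of the top of the steel turntable disc, 92 mm across, on which the jar is held fast, 103 mm below the middle of the lid. Jar, lid and disc turn together about the upright axis with a drag of about 0.06 N m and stay where left; they cannot be lifted. End stops lie 3 rad either way from the label along the base plate's x; the shorter way to the scanner is free.
- label (a point): Middle of the white label with black bars on the jar's wall, 28 mm out from the jar's axis; its x axis points straight out of the label, z up.
- window (a point): Middle of the dark window of the white scanner block (60 x 76 x 100 mm high), 115 mm from the jar's axis. Fixed. Its x axis is level and points from the jar's axis into the scanner; so the label faces the window when the label's x axis and this x axis point the same way.
- knob_mid (a point): Centre (half-way up the head) of the upright thumbscrew's brass knurled head: 42 mm across, 36 mm high, red pointer mark on top; 25 mm of free shaft (18 mm thick) below it down to the lock block. 160 mm from the jar's axis. It turns about the upright axis without rising or sinking; clockwise seen from above tightens.
- block_top (a point): Centre of the blue lock block's top (64 x 64 mm), 43 mm below the head's middle. Feel of the screw: starts slack, roughly 1 to 3 rad short of its seat, which must be felt. Steady drag 0.1 N m up to the seat, then 0.6 N m more per further rad; paused, the torque is about 0.2 N m less. Snug: 0.2 to 0.45 N m while turning; forced: 0.8. Let go when snug, it springs back a little and stays seated.
- shoe_tip (a point): Middle of the rubber tip of the steel brake shoe (28 mm wide, 12 mm high) beside the turntable's rim. Once the thumbscrew has seated, the shoe is squeezed towards the rim by 0.3 mm per further rad of the screw, far too little to judge by; before that it does not move. Not to be handled. Its y axis points to the jar's axis.
- base_point (a point): Centre of the top of the fixture's grey base plate (130 x 300 x 15 mm, fixed), half-way between the jar's axis (80 mm along its y) and the thumbscrew's (80 mm along its -y). z up.
- dishes: Bystander, loose: stack of three culture dishes, 90 mm across, 42 mm high; origin at the centre of its underside.
- rack: Bystander, loose: grey slide rack 90 x 170 mm, 58 mm high; origin at the centre of its underside, long side along y.
- meter: Bystander, loose: white hand meter 65 x 170 mm, 38 mm high; origin at the centre of its underside, long side along y.
- spare_jar: Bystander, loose: spare jar with a red cap and green label, 56 mm across, 95 mm high; origin at the centre of its underside.
Not all that is in view belongs to the job. What is shaped like the part that bears window but purple is not meant.

How it is judged:
By the outcome, as a careful person would: the job done as asked, in the order asked, and still so for the second after the job is handed in, with the robot touching nothing.
It also fails if it takes over 72 s, if anything falls off the work surface, if the arm or the gripper's body presses on something with over 40 N, if the wrist force passes 120 N, or if a joint passes its speed limit or range.

## Working session

There is one attempt and no reset: what is moved stays moved. The work goes in short steps, Python scripts to look and compute and a tool call to move; the robot and the scene stay as the last step left them, time stands still between calls to the robot, and variables do not carry over. Pictures are saved under pics/ and viewed, at most 10 in all, crops included, and the job is handed in when it is done.

Besides the shell and the picture viewer there is one more tool, called by a JSON object that holds its "op" and its "data", one argument or row to a line. play_rows: Moves the arm, as the interface text tells. Shift numbers are shares of 0.05 m and turn numbers shares of 8 degrees, none past 1 either way. Its arguments: {"type":"object","properties":{"series":{"type":"array"},"force":{"type":"number"}},"required":["series"]}

```bash
mkdir -p pics; ls; python3 - <<'E'
from station import ctrl, imaging
import cv2,numpy as np
for n in ["scene","side"]:
    d=imaging.get_image(n); cv2.imwrite(f"pics/{n}0.png",d["color"]); print(n,d["fx"],d["cx"],d["cy"],np.round(d["extrinsics"],3).tolist())
o=ctrl.get_obs();print({k:np.round(v,3).tolist() for k,v in o.items()})
E
```

```text
pics
scene 613.2590228878167 313.4679617157859 238.74506009055258 [[0.464, 0.886, -0.017, -0.264], [0.649, -0.353, -0.675, -0.275], [-0.603, 0.302, -0.738, 1.624], [0.0, 0.0, 0.0, 1.0]]
side 488.01148416578417 315.44747670005387 238.58089624154624 [[0.903, -0.43, 0.015, -0.492], [-0.327, -0.707, -0.627, 0.242], [0.28, 0.561, -0.779, 0.806], [0.0, 0.0, 0.0, 1.0]]
{'t': 0.1, 'q': [-0.119, 0.053, 1.614, 0.0, 1.476, -0.119], 'dq': [-0.001, -0.001, -0.002, -0.001, -0.001, -0.0], 'effort': [0.001, -39.49, -37.136, -0.0, 0.004, -0.0], 'tool_pos': [0.624, 0.0, 0.23], 'tool_rot': [-2.22, -2.22, 0.002], 'contact_force': [1.238, -0.019, 1.901], 'wrist_torque': [-0.019, 0.026, 0.015], 'grip_force': 0.0, 'opening': 0.085}
```

View pics/scene0.png

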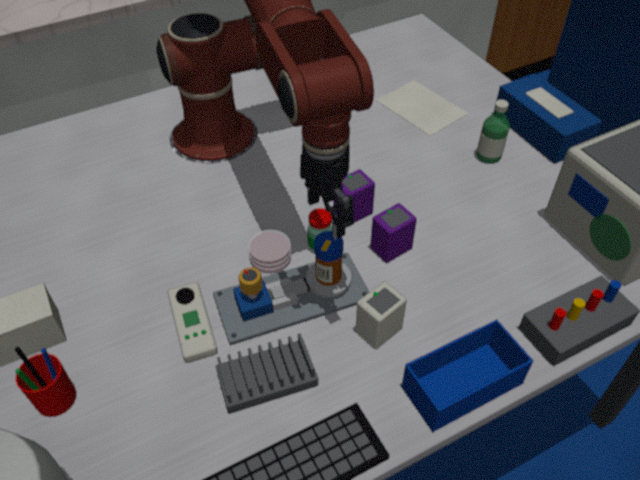

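View pics/side0.png

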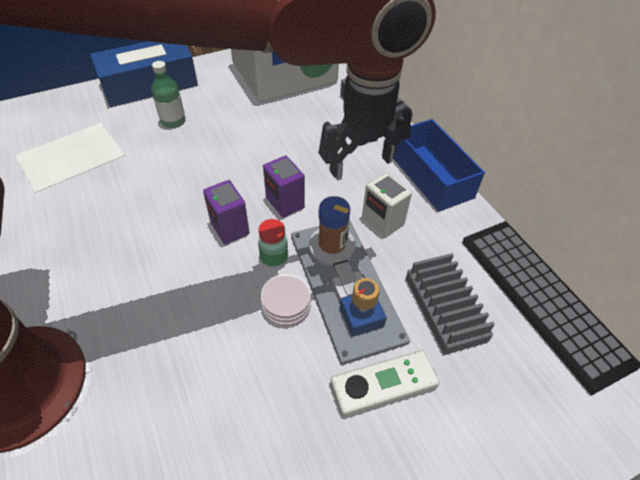

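The scene view shows the jar's lid at (328,245), the brass knob at (250,282) and the white scanner at (382,315). In the side view they are at (334,210), (366,292) and (387,205).

Three blocks have the scanner's shape: purple at scene (356,197), purple at (393,232) and white at (382,315). The white one is meant, because the description says white and rules out purple. I'll confirm it in one enlarged crop.

```bash
cat > h.py <<'E'
import cv2,numpy as np
from station import ctrl, imaging
from scipy.spatial.transform import Rotation as R
def cam(n):
    o=ctrl.get_obs(); d=imaging.get_image(n)
    K=np.array([[d["fx"],0,d["cx"]],[0,d["fy"],d["cy"]],[0,0,1]])
    if n=="wrist":
        T=np.eye(4);T[:3,:3]=R.from_rotvec(o["tool_rot"]).as_matrix();T[:3,3]=o["tool_pos"]
        E=np.linalg.inv(T@np.array(d["hand_eye"]))
    else: E=np.array(d["extrinsics"])
    return d["color"],K,E
def ray(K,E,p):
    v=E[:3,:3].T@np.linalg.solve(K,[p[0],p[1],1.]); return -E[:3,:3].T@E[:3,3],v/np.linalg.norm(v)
def onz(K,E,p,z):
    c,v=ray(K,E,p); return c+v*(z-c[2])/v[2]
def tri(a,b):
    (c1,v1),(c2,v2)=a,b
    s=np.linalg.lstsq(np.c_[v1,-v2],c2-c1,rcond=None)[0]
    p,q=c1+s[0]*v1,c2+s[1]*v2; return (p+q)/2,np.linalg.norm(p-q)
def proj(K,E,X):
    y=K@(E[:3,:3]@np.array(X)+E[:3,3]); return y[:2]/y[2]
E
python3 - <<'E'
from h import *
s=cv2.imread("pics/scene0.png");d=cv2.imread("pics/side0.png")
a=cv2.resize(s[220:350,205:420],None,fx=2.6,fy=2.6,interpolation=cv2.INTER_CUBIC)[:, :400]
a=cv2.resize(s[220:350,225:415],(400,274),interpolation=cv2.INTER_CUBIC)
b=cv2.resize(d[170:370,280:420],(400,571),interpolation=cv2.INTER_CUBIC)
o=np.zeros((571,800,3),np.uint8);o[:274,:400]=a;o[:,400:]=b;cv2.imwrite("pics/crop.png",o)
for n,im,box in [("scene",s,(205,215,425,350)),("side",d,(280,160,425,365))]:
    x0,y0,x1,y1=box;h=cv2.cvtColor(im,cv2.COLOR_BGR2HSV)[y0:y1,x0:x1]
    for c,lo,hi in [("blue",(100,120,30),(130,255,255)),("brass",(12,120,60),(24,255,255)),("yellow",(15,100,130),(32,255,255)),("white",(15,0,150),(60,45,255))]:
        m=cv2.inRange(h,lo,hi);k,_,st,ce=cv2.connectedComponentsWithStats(m)
        for i in range(1,k):
            if st[i,4]>25: print(n,c,st[i]+[x0,y0,0,0,0],np.round(ce[i]+[x0,y0],1))
E
```

```text
scene blue [314 231  29  30 587] [327.8 246.4]
scene blue [234 281  39  40 801] [253.5 303.5]
scene brass [322 241   8  10  42] [325.6 245.3]
scene brass [320 260  21  25 153] [333.4 270.5]
scene brass [239 268  23  27 365] [250.6 282.9]
scene yellow [239 267  21  17 109] [249.4 276.7]
scene white [359 282  46  38 340] [380.2 300.8]
scene white [205 314   9  36 165] [207.7 336.7]
side blue [396 160  29  33 496] [414.6 171. ]
side blue [320 197  29  31 634] [332.7 212.6]
side blue [341 296  45  33 538] [362.1 313.9]
side brass [335 206  13   7  46] [341.  208.7]
side brass [353 278  26  27 243] [366.2 291.9]
side yellow [354 278  25  22 227] [366.6 289.4]
side white [366 173  46  33 465] [388.  190.4]
side white [373 350  52  15 408] [406.3 359. ]
```

View pics/crop.png

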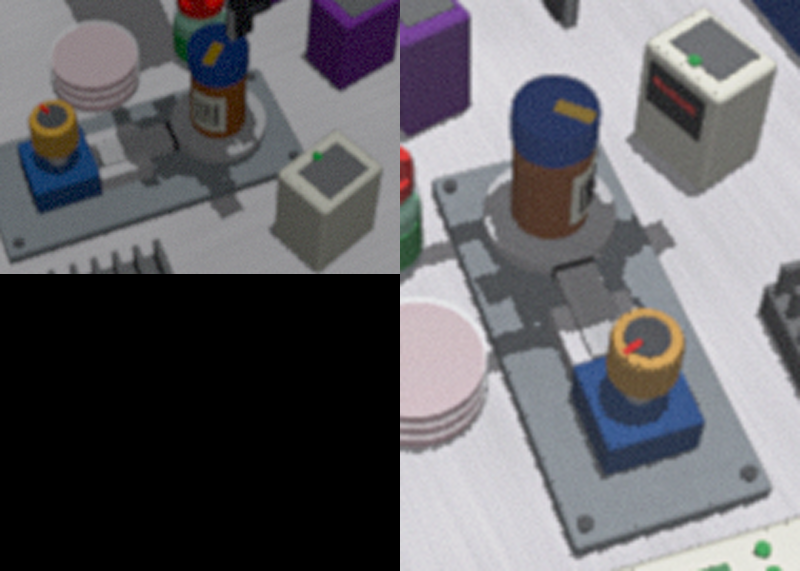

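The crop confirms it: the white block at scene (382,315) and side (387,205) has a dark window facing the jar. The lid's stripe points at the label, which is about 90° away from the scanner. Next I'll triangulate.

```bash
python3 - <<'E'
from h import *
C={n:cam(n) for n in("scene","side")}
A=lambda p:ray(*C["scene"][1:],p);B=lambda p:ray(*C["side"][1:],p)
lid,e1=tri(A((328.5,246)),B((334.5,212.5)));kn,e2=tri(A((250.5,281)),B((366.2,291.5)))
print("lid",lid,e1,"knob",kn,e2,"d",np.linalg.norm((lid-kn)[:2]), "yaxis",np.degrees(np.arctan2(*(lid-kn)[1::-1])))
# scanner top
cr=np.array([(706,10),(776,66),(712,110),(645,50)])
q=[(280+(x-400)/2.857,170+y/2.857) for x,y in cr]
W=np.array([onz(*C["side"][1:],p,0.1) for p in q]);print("top side",np.round(W,3).tolist(),W.mean(0))
cs=[(335,137),(381,168),(326,211),(279,176)]
W2=np.array([onz(*C["scene"][1:],(225+x/2.105,220+y/2.105),0.1) for x,y in cs]);print("top scene",np.round(W2,3).tolist(),W2.mean(0))
c=(W.mean(0)+W2.mean(0))/2; v=(c-lid)[:2];print("scanner dir deg",np.degrees(np.arctan2(v[1],v[0])),np.linalg.norm(v))
for w in(W,W2):
  r=cv2.minAreaRect((w[:,:2]*1000).astype(np.float32));print(r)
for n,p in(("scene",(325.6,245.3)),("side",(341,208.7))):
  X=onz(*C[n][1:],p,lid[2]+.015);print("stripe",X,np.degrees(np.arctan2(*(X-lid)[1::-1])))
o=ctrl.get_obs();print(o["t"])
E
```

```text
lid [0.59167183 0.02246105 0.12893805] 0.0007475667455968001 knob [ 0.57380425 -0.135176    0.09760307] 0.0024791120992747762 d 0.1586464308194491 yaxis 83.53333162546427
top side [[0.75, 0.095, 0.1], [0.765, 0.027, 0.1], [0.704, 0.01, 0.1], [0.691, 0.078, 0.1]] [0.7275365  0.05244189 0.1       ]
top scene [[0.705, 0.08, 0.1], [0.753, 0.097, 0.1], [0.769, 0.031, 0.1], [0.718, 0.014, 0.1]] [0.73601973 0.05546558 0.1       ]
scanner dir deg 12.668228095199494 0.14360208479803432
((727.00439453125, 52.44099426269531), (63.35910415649414, 72.4735336303711), 12.804109573364258)
((735.3973999023438, 55.589622497558594), (53.027854919433594, 72.10944366455078), 13.497841835021973)
stripe [0.59899656 0.01246004 0.14393805] -53.781004796919056
stripe [0.5996108  0.01353358 0.14393805] -48.35412644314362
0.2
```

{"op": "play_rows", "data": {
  "series": [
    [1,[0.44,-0.66,0],[0,0,0]],
    [1,[0,0,0],[0,0,0]],
    [1,[0,0,0],[0,0,0]]
  ]
}}

```text
t: 0.57
tool_pos: [0.5922, 0.0219, 0.2314]
tool_rot: [2.221, 2.221, 0.0]
contact_force: [0.5, 0.2, -0.2]
opening: 0.0854
grip_force: 0.0
```

```bash
python3 - <<'E'
from h import *
im,K,E=cam("wrist");cv2.imwrite("pics/w1.png",im)
o=ctrl.get_obs();print(o["t"],o["tool_pos"],o["tool_rot"],o["q"],o["wrist_torque"],o["contact_force"]);print(proj(K,E,[.5917,.0225,.144]),-E[:3,:3].T@E[:3,3])
h=cv2.cvtColor(im,cv2.COLOR_BGR2HSV)
for c,lo,hi in [("blue",(100,120,30),(130,255,255)),("yellow",(12,100,60),(32,255,255))]:
    k,_,st,ce=cv2.connectedComponentsWithStats(cv2.inRange(h,lo,hi))
    for i in range(1,k):
        if st[i,4]>150: print(c,st[i],np.round(ce[i],1))
E
```

```text
0.625 [0.59244588 0.02171448 0.23145939] [2.22124916e+00 2.22087696e+00 4.10506722e-04] [-8.87847936e-02 -2.34426106e-02  1.68957609e+00 -1.43562978e-04
  1.47488104e+00 -8.86035108e-02] [ 0.06142921 -0.01054083 -0.07141998] [ 1.13535903 -0.68706114 -0.05160514]
[312.13070305 246.5672349 ] [0.59299667 0.10122023 0.37369364]
blue [ 584    0   56  204 7086] [620.  117.2]
blue [ 269  191   89   90 5450] [311.8 233.5]
blue [ 261  319   69   74 2764] [295.1 350.2]
yellow [309 239  35  37 576] [326.  257.1]
yellow [ 265  365   52   64 1918] [292.2 391.9]
```

View pics/w1.png

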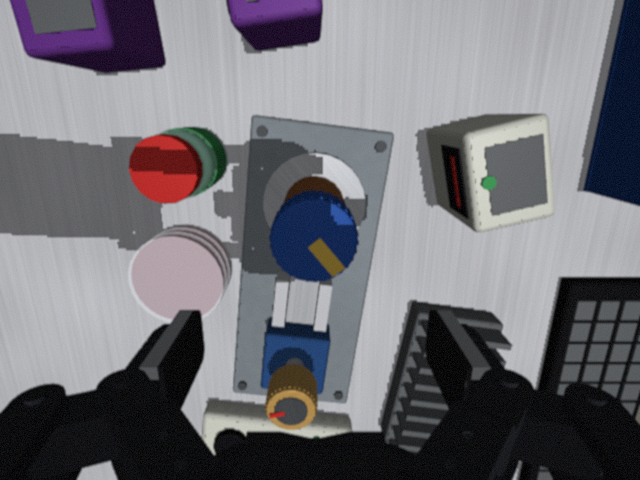

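The wrist view shows the lid's top at about (312,245), its stripe at (326,257), the knob's top at (291,409), the scanner's top around (510,172) and the plate corners at (252,116), (393,133), (344,403) and (234,393).

```bash
python3 - <<'E'
from h import *
im,K,E=cam("wrist");h=cv2.cvtColor(im,cv2.COLOR_BGR2HSV)
m=cv2.inRange(h,(12,100,60),(32,255,255))
f=lambda p,z:onz(K,E,p,z)[:2]
ang=lambda v:np.degrees(np.arctan2(v[1],v[0]))
k,l,st,ce=cv2.connectedComponentsWithStats(m)
i=[j for j in range(1,k) if st[j,4]>300 and st[j,1]<300][0]
P=np.argwhere(l==i)[:,::-1]; G=np.array([f(p,.144) for p in P]);r=cv2.minAreaRect((G*1e3).astype(np.float32));print("stripe",r)
u,s,vt=np.linalg.svd(G-G.mean(0),full_matrices=False);print("axis",ang(vt[0]),"ctr",G.mean(0))
b=cv2.inRange(h,(100,120,30),(130,255,255))[180:285,260:365]|cv2.inRange(h,(12,100,60),(32,255,255))[180:285,260:365]
pts=np.argwhere(b)[:,::-1]+[260,180]
lo=[f(p,.144) for p in pts]; lo=np.array(lo); print("lid low y",lo[:,1].min()+.028,"x range mid",(lo[:,0].min()+lo[:,0].max())/2,np.ptp(lo[:,0]))
pl=np.array([f(p,.015) for p in[(252,116),(393,133),(344,403),(234,393)]]);print("plate",np.round(pl,4).tolist(),pl.mean(0),ang(pl[0]-pl[3]),ang(pl[1]-pl[2]),ang(pl[1]-pl[0]),ang(pl[2]-pl[3]))
sc=np.array([f(p,.1) for p in[(456,138),(549,115),(553,213),(477,231)]]);print("scan",np.round(sc,4).tolist(),sc.mean(0),cv2.minAreaRect((sc*1e3).astype(np.float32)))
print("knobtop",f((291,409),.1155))
E
```

```text
stripe ((600.6640014648438, 15.219993591308594), (9.797696113586426, 25.5164852142334), 38.627864837646484)
axis -51.448544425754726 ctr [0.6005742  0.01535526]
lid low y 0.027393107759706454 x range mid 0.5925114248915642 0.05516591923101466
plate [[0.538, 0.1005], [0.664, 0.086], [0.627, -0.2092], [0.5033, -0.1955]] [ 0.58307388 -0.0545528 ] 83.31105144986755 82.85910992194215 -6.557999000110714 -6.295663393144558
scan [[0.6908, 0.0863], [0.7521, 0.1014], [0.7677, 0.0332], [0.7139, 0.0195]] [0.73114569 0.06008545] ((729.8837890625, 59.65520477294922), (63.084598541259766, 70.39017486572266), 13.856640815734863)
knobtop [ 0.57422291 -0.12827229]
```

{"op": "play_rows", "data": {
  "series": [
    [1,[0.05,0,0.8],[0,0,0]],
    [1,[0,0,0.8],[0,0,0]],
    [1,[0,0,0.6],[0,0,0]],
    [1,[0,0,0.26],[0,0,0]],
    [0.6,[0,0,0],[0,0,0]],
    [0.4,[0,0,0],[0,0,0]],
    [0.4,[0,0,0],[0,0,0]],
    [0.4,[0,0,0],[0,0,0]]
  ],
  "force": 30
}}

```text
t: 1.68
tool_pos: [0.5917, 0.0243, 0.1103]
tool_rot: [-2.221, -2.221, 0.002]
contact_force: [-5.3, -0.8, 3.1]
opening: 0.0552
grip_force: 34.4
```

{"op": "play_rows", "data": {
  "series": [
    [0.4,[0,0,0],[0,0,-0.5]],
    [0.4,[0,0,0],[0,0,-1]],
    [0.4,[0,0,0],[0,0,-1]],
    [0.4,[0,0,0],[0,0,-1]],
    [0.4,[0,0,0],[0,0,-1]],
    [0.4,[0,0,0],[0,0,-1]],
    [0.4,[0,0,0],[0,0,-1]],
    [0.4,[0,0,0],[0,0,-1]]
  ]
}}

```text
t: 2.68
tool_pos: [0.5914, 0.0241, 0.1103]
tool_rot: [-0.806, -3.035, 0.003]
contact_force: [-7.0, -0.5, 4.0]
opening: 0.0552
grip_force: 34.6
```

{"op": "play_rows", "data": {
  "series": [
    [0.4,[0,0,0],[0,0,-0.5]],
    [0.4,[0,0,0],[0,0,-0.08]],
    [0.4,[0,0,0],[0,0,0]],
    [0.4,[0,0,0],[0,0,0]]
  ]
}}

```text
t: 3.18
tool_pos: [0.5914, 0.0241, 0.1103]
tool_rot: [-0.689, -3.064, 0.003]
contact_force: [-7.9, -0.5, 3.9]
opening: 0.0556
grip_force: 34.6
```

```bash
python3 - <<'E'
from h import *
o=ctrl.get_obs();M=R.from_rotvec(o["tool_rot"]).as_matrix();print(o["t"],np.degrees(np.arctan2(M[1,1],M[0,1])),o["q"],o["wrist_torque"],o["contact_force"],o["opening"])
E
```

```text
3.175 64.66835322467041 [-8.43280921e-02  8.02282211e-02  1.79343028e+00 -1.50450983e-03
  1.26961695e+00 -1.21255522e+00] [-0.28346317  1.18123023  0.12384418] [-7.89667616 -0.52507498  3.85445465] 0.05555266956354859
```

{"op": "play_rows", "data": {
  "series": [
    [1,[0,0,0],[0,0,0]],
    [1,[0,0,0],[0,0,0]],
    [1,[0,0,-0.3],[0,0,0]],
    [1,[0,0,-1],[0,0,0]],
    [1,[0,0,-1],[0,0,0]],
    [1,[0,0,0],[0,0,0]],
    [1,[0,0,0],[0,0,0]]
  ]
}}

```text
t: 4.05
tool_pos: [0.5921, 0.0245, 0.224]
tool_rot: [0.689, 3.064, 0.0]
contact_force: [-0.2, 0.3, 0.3]
opening: 0.0853
grip_force: 0.0
```

```bash
python3 - <<'E'
from h import *
im,K,E=cam("wrist");cv2.imwrite("pics/w2.png",im);h=cv2.cvtColor(im,cv2.COLOR_BGR2HSV)
f=lambda p,z:onz(K,E,p,z)[:2]
ang=lambda v:np.degrees(np.arctan2(v[1],v[0]))
k,l,st,ce=cv2.connectedComponentsWithStats(cv2.inRange(h,(12,100,60),(32,255,255)))
print("exp",proj(K,E,[.60,.028,.144]))
for i in range(1,k):
    if st[i,4]>200:
        G=np.array([f(p,.144) for p in np.argwhere(l==i)[:,::-1]]);v=np.linalg.svd(G-G.mean(0),full_matrices=False)[2][0];print(st[i],ang(v),G.mean(0),ang(G.mean(0)-[.592,.0245]))
o=ctrl.get_obs();print(o["t"],o["tool_pos"],o["q"],o["wrist_torque"],o["contact_force"])
E
```

```text
exp [322.81935576 257.7448665 ]
[308 246  37  38 606] 13.392338450924555 [0.60478314 0.02814056] 15.896635422639955
[  79  257   75   66 2513] -74.53721841249697 [ 0.56302139 -0.09564169] -103.56092393856115
4.1 [0.59149341 0.02452915 0.22260019] [-8.42235387e-02 -1.87397912e-02  1.69978754e+00  3.55594338e-06
  1.46177510e+00 -1.21237516e+00] [0.02748861 0.00641271 0.03368287] [0.14521606 0.80828751 0.01000715]
```

View pics/w2.png

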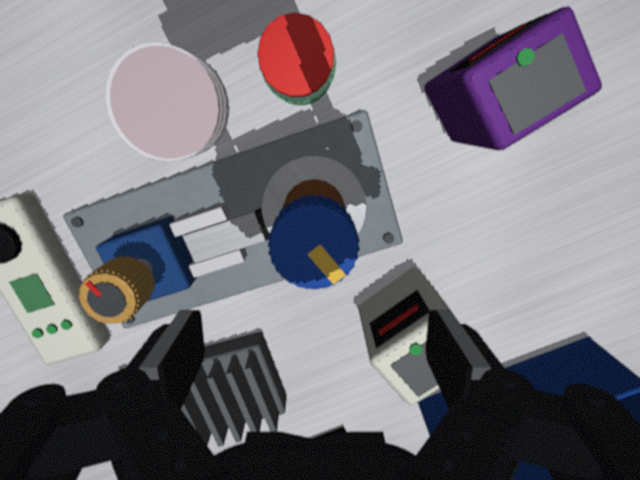

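The wrist view shows the stripe at (326,263) pointing towards the scanner window at (397,317). The knob's top is at (108,297).

```bash
python3 - <<'E'
from h import *
im,K,E=cam("wrist")
f=lambda p,z:onz(K,E,p,z)[:2]
k=f((108.5,297.5),.1155);print("knob",k)
a,b=f((373,359),.1),f((427,309),.1);print(a,b,np.degrees(np.arctan2(*(b-a)[::-1]))-90)
E
```

```text
knob [ 0.5705482  -0.12703476]
[0.70962535 0.02195045] [0.68604415 0.07660604] 23.337822439318685
```

{"op": "play_rows", "data": {
  "series": [
    [1,[-0.246,-0.744,0],[0,0,0]],
    [1,[-0.246,-0.744,0.1],[0,0,0]],
    [1,[-0.246,-0.744,0.2],[0,0,0]],
    [1,[-0.246,-0.744,0.3],[0,0,0]],
    [1,[0,0,0],[0,0,-1]],
    [1,[0,0,0],[0,0,-1]],
    [1,[0,0,0],[0,0,-1]],
    [1,[0,0,0],[0,0,-1]]
  ]
}}

```text
t: 5.15
tool_pos: [0.5717, -0.1308, 0.1912]
tool_rot: [0.189, -3.133, -0.002]
contact_force: [-0.4, 1.0, -1.2]
opening: 0.0854
grip_force: 0.0
```

{"op": "play_rows", "data": {
  "series": [
    [1,[0,0,0],[0,0,-1]],
    [1,[0,0,0],[0,0,-1]],
    [1,[0,0,0],[0,0,-1]],
    [1,[0,0,0],[0,0,-1]],
    [1,[0,0,0],[0,0,-0.5]],
    [1,[0,0,0],[0,0,0]],
    [1,[0,0,0],[0,0,0]]
  ]
}}

```text
t: 6.02
tool_pos: [0.5722, -0.1309, 0.1923]
tool_rot: [1.14, -2.926, -0.002]
contact_force: [0.2, -0.3, -0.6]
opening: 0.0857
grip_force: 0.0
```

```bash
python3 - <<'E'
from h import *
im,K,E=cam("wrist");cv2.imwrite("pics/w3.png",im);h=cv2.cvtColor(im,cv2.COLOR_BGR2HSV)
print("exp",proj(K,E,[.5733,-.1344,.1155]),proj(K,E,[.5733,-.1344,.0545]))
k,l,st,ce=cv2.connectedComponentsWithStats(cv2.inRange(h,(8,90,40),(32,255,255)))
for i in range(1,k):
    if st[i,4]>200: print(st[i],ce[i])
o=ctrl.get_obs();M=R.from_rotvec(o["tool_rot"]).as_matrix();print(o["t"],o["tool_pos"],o["q"][5],np.degrees(np.arctan2(M[1,1],M[0,1])),-E[:3,:3].T@E[:3,3])
E
```

```text
exp [308.45527928 247.04815547] [309.58595021 220.77881309]
[ 276  200   69   75 2422] [309.77085054 233.71139554]
[ 400  324   37   85 1706] [416.46658851 362.63950762]
6.075 [ 0.57237737 -0.13091001  0.19254541] -2.665738352668783 132.59401474663932 [ 0.51580724 -0.18266767  0.33464279]
```

View pics/w3.png

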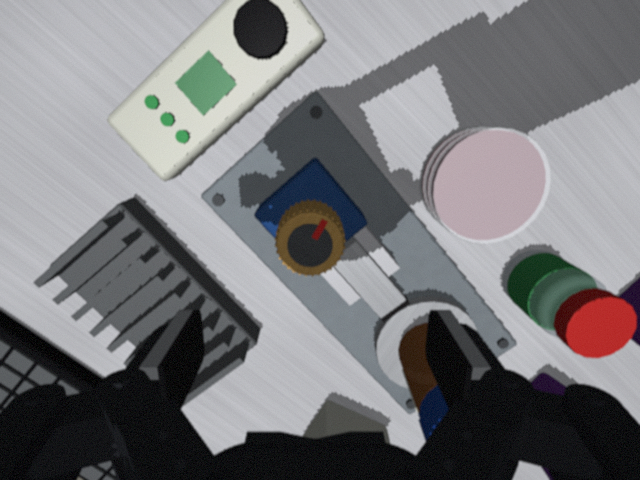

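The wrist view shows the knob's top at (310,242) between the open fingers, with nothing tall nearby. I'll go down and grip it.

{"op": "play_rows", "data": {
  "series": [
    [1,[0.04,-0.06,0.7],[0,0,0]],
    [1,[0,0,0.7],[0,0,0]],
    [1,[0,0,0.6],[0,0,0]],
    [1,[0,0,0.25],[0,0,0]],
    [1,[0,0,0],[0,0,0]]
  ]
}}

```text
t: 6.7
tool_pos: [0.5728, -0.1344, 0.0801]
tool_rot: [1.141, -2.926, -0.002]
contact_force: [0.6, 0.0, 0.2]
opening: 0.0855
grip_force: 0.0
```

{"op": "play_rows", "data": {
  "series": [
    [0.5,[0,0,0],[0,0,0]],
    [0.35,[0,0,0],[0,0,0]],
    [0.2,[0,0,0],[0,0,0]],
    [0.2,[0,0,0],[0,0,0]],
    [0.2,[0,0,0],[0,0,0]],
    [0.2,[0,0,0],[0,0,0]]
  ],
  "force": 40
}}

```text
t: 7.45
tool_pos: [0.5737, -0.1343, 0.0825]
tool_rot: [-1.142, 2.926, 0.0]
contact_force: [-2.8, 1.8, 5.5]
opening: 0.0409
grip_force: 40.1
```

```bash
cat > s.py <<'E'
from h import *
o=ctrl.get_obs();M=R.from_rotvec(o["tool_rot"]).as_matrix();P=o["tool_pos"];F=o["contact_force"];T=o["wrist_torque"]
print("t",o["t"],"pos",np.round(P,4),"yaw",round(np.degrees(np.arctan2(M[1,1],M[0,1])),1),"q6",round(o["q"][5],3),"Ftool",np.round(M.T@F,1),"T",np.round(T,3),"eff6",round(o["effort"][5],3),"open",o["opening"],o["grip_force"])
E
python3 s.py
```

```text
t 7.45 pos [ 0.5737 -0.1343  0.0825] yaw 132.6 q6 -2.672 Ftool [ 0.8  3.2 -5.5] T [ 0.321  0.366 -0.053] eff6 -0.039 open 0.040917259523609084 40.11895716190338
```

{"op": "play_rows", "data": {
  "series": [
    [0.2,[0,0,0],[0,0,0.5]],
    [0.2,[0,0,0],[0,0,0.5]],
    [0.2,[0,0,0],[0,0,0.5]],
    [0.2,[0,0,0],[0,0,0.5]]
  ]
}}

```text
t: 7.95
tool_pos: [0.5738, -0.1346, 0.0825]
tool_rot: [-0.721, 3.057, -0.001]
contact_force: [-2.5, 0.6, 5.5]
opening: 0.0407
grip_force: 40.1
```

```bash
python3 s.py
```

```text
t 7.95 pos [ 0.5738 -0.1346  0.0825] yaw 116.5 q6 -2.391 Ftool [ 2.   1.6 -5.5] T [0.069 0.345 0.091] eff6 -0.357 open 0.040650584409359855 40.140536427497864
```

{"op": "play_rows", "data": {
  "series": [
    [0.2,[0,0,0],[0,0,0.7]],
    [0.2,[0,0,0],[0,0,0.7]],
    [0.2,[0,0,0],[0,0,0.7]],
    [0.2,[0,0,0],[0,0,0.7]],
    [0.2,[0,0,0],[0,0,0.7]],
    [0.2,[0,0,0],[0,0,0.5]]
  ]
}}

```text
t: 8.7
tool_pos: [0.5737, -0.1354, 0.0826]
tool_rot: [0.15, 3.137, -0.003]
contact_force: [-2.4, -1.4, 3.5]
opening: 0.0414
grip_force: 40.1
```

```bash
python3 s.py
```

```text
t 8.7 pos [ 0.5737 -0.1354  0.0826] yaw 84.5 q6 -1.832 Ftool [ 2.2 -1.6 -3.5] T [-0.387  0.481  0.085] eff6 -0.311 open 0.041408502224781284 40.14235854148865
```

{"op": "play_rows", "data": {
  "series": [
    [0.2,[0,0,0],[0,0,0.5]],
    [0.2,[0,0,0],[0,0,0.5]],
    [0.2,[0,0,0],[0,0,0.5]]
  ]
}}

```text
t: 9.07
tool_pos: [0.5736, -0.1356, 0.0826]
tool_rot: [0.477, 3.104, -0.004]
contact_force: [-2.6, -0.9, 5.5]
opening: 0.0406
grip_force: 40.2
```

```bash
python3 s.py
```

```text
t 9.075 pos [ 0.5736 -0.1356  0.0826] yaw 72.5 q6 -1.623 Ftool [ 2.2 -1.6 -5.5] T [-0.47   0.605  0.051] eff6 -0.35 open 0.04062060651523418 40.16146123409271
```

{"op": "play_rows", "data": {
  "series": [
    [0.2,[0,0,0],[0,0,0.4]],
    [0.2,[0,0,0],[0,0,0.4]],
    [0.2,[0,0,0],[0,0,0.4]]
  ]
}}

```text
t: 9.45
tool_pos: [0.5734, -0.1358, 0.0825]
tool_rot: [0.734, 3.054, -0.004]
contact_force: [-4.1, -1.6, 4.6]
opening: 0.0408
grip_force: 40.2
```

```bash
python3 s.py
```

```text
t 9.45 pos [ 0.5734 -0.1358  0.0825] yaw 63.0 q6 -1.456 Ftool [ 2.9 -3.3 -4.6] T [-0.564  0.755  0.081] eff6 -0.257 open 0.04075250819636056 40.1877897977829
```

{"op": "play_rows", "data": {
  "series": [
    [0.2,[0,0,0],[0,0,0.4]],
    [0.2,[0,0,0],[0,0,0.4]],
    [0.2,[0,0,0],[0,0,0.4]]
  ]
}}

```text
t: 9.82
tool_pos: [0.5733, -0.1359, 0.0825]
tool_rot: [0.987, 2.982, -0.005]
contact_force: [-4.0, -2.9, 5.3]
opening: 0.0412
grip_force: 40.2
```

```bash
python3 s.py
```

```text
t 9.825 pos [ 0.5733 -0.1359  0.0825] yaw 53.4 q6 -1.288 Ftool [ 1.5 -4.8 -5.3] T [-0.641  0.832  0.112] eff6 -0.256 open 0.04120437415034777 40.22497057914734
```

{"op": "play_rows", "data": {
  "series": [
    [0.2,[0,0,0],[0,0,0.4]],
    [0.2,[0,0,0],[0,0,0.4]],
    [0.2,[0,0,0],[0,0,0.4]]
  ]
}}

```text
t: 10.2
tool_pos: [0.5731, -0.136, 0.0825]
tool_rot: [1.233, 2.889, -0.005]
contact_force: [-5.2, -2.2, 4.7]
opening: 0.041
grip_force: 40.3
```

```bash
python3 s.py
```

```text
t 10.2 pos [ 0.5731 -0.136   0.0825] yaw 43.8 q6 -1.121 Ftool [ 2.  -5.3 -4.7] T [-0.72   1.005  0.175] eff6 -0.255 open 0.040965268368612216 40.269105434417725
```

{"op": "play_rows", "data": {
  "series": [
    [0.2,[0,0,0],[0,0,0.4]],
    [0.2,[0,0,0],[0,0,0.4]],
    [0.2,[0,0,0],[0,0,0.4]]
  ]
}}

```text
t: 10.58
tool_pos: [0.5729, -0.1361, 0.0825]
tool_rot: [1.471, 2.776, -0.006]
contact_force: [-4.8, -3.6, 6.5]
opening: 0.0413
grip_force: 40.3
```

```bash
python3 s.py
```

```text
t 10.575 pos [ 0.5729 -0.1361  0.0825] yaw 34.2 q6 -0.953 Ftool [-0.3 -6.  -6.5] T [-0.705  1.17   0.051] eff6 -0.254 open 0.04131203393218038 40.31882286071777
```

{"op": "play_rows", "data": {
  "series": [
    [0.2,[0,0,0],[0,0,0.4]],
    [0.2,[0,0,0],[0,0,0.4]],
    [0.2,[0,0,0],[0,0,0.4]]
  ]
}}

```text
t: 10.95
tool_pos: [0.5726, -0.1361, 0.0825]
tool_rot: [-1.698, -2.643, 0.006]
contact_force: [-5.8, -3.7, 6.9]
opening: 0.0407
grip_force: 40.4
```

```bash
python3 s.py
```

```text
t 10.95 pos [ 0.5726 -0.1361  0.0825] yaw 24.6 q6 -0.785 Ftool [-0.9 -6.8 -6.9] T [-0.652  1.261  0.146] eff6 -0.254 open 0.040661949535206056 40.37112593650818
```

{"op": "play_rows", "data": {
  "series": [
    [0.2,[0,0,0],[0,0,0.4]],
    [0.2,[0,0,0],[0,0,0.4]],
    [0.2,[0,0,0],[0,0,0.4]]
  ]
}}

```text
t: 11.32
tool_pos: [0.5724, -0.1361, 0.0825]
tool_rot: [-1.912, -2.492, 0.007]
contact_force: [-6.4, -2.7, 7.2]
opening: 0.0408
grip_force: 40.4
```

```bash
python3 s.py
```

```text
t 11.325 pos [ 0.5724 -0.1361  0.0825] yaw 15.0 q6 -0.618 Ftool [-1.  -7.  -7.2] T [-0.607  1.481  0.229] eff6 -0.15 open 0.040765999103639705 40.405760407447815
```

{"op": "play_rows", "data": {
  "series": [
    [0.2,[0,0,0],[0,0,0.4]],
    [0.2,[0,0,0],[0,0,0.4]]
  ]
}}

```text
t: 11.58
tool_pos: [0.5723, -0.1361, 0.0825]
tool_rot: [-2.048, -2.382, 0.007]
contact_force: [-7.8, -3.0, 7.3]
opening: 0.0411
grip_force: 40.4
```

```bash
python3 s.py
```

```text
t 11.575 pos [ 0.5723 -0.1361  0.0825] yaw 8.6 q6 -0.507 Ftool [-1.8 -8.2 -7.3] T [-0.552  1.597  0.264] eff6 -0.085 open 0.041136931223204894 40.44505298137665
```

Joint 6 effort rises by 0.6 N m per rad past the seat, and the torque is about 0.27 N m. One small step more.

{"op": "play_rows", "data": {
  "series": [
    [0.2,[0,0,0],[0,0,0.4]],
    [0.2,[0,0,0],[0,0,0.2]]
  ]
}}

```text
t: 11.82
tool_pos: [0.5722, -0.136, 0.0825]
tool_rot: [-2.145, -2.295, 0.007]
contact_force: [-6.7, -3.6, 7.2]
opening: 0.0409
grip_force: 40.5
```

```bash
python3 s.py
```

```text
t 11.825 pos [ 0.5722 -0.136   0.0825] yaw 3.9 q6 -0.424 Ftool [-3.1 -6.9 -7.2] T [-0.524  1.62   0.278] eff6 0.182 open 0.04092640959604415 40.46233355998993
```

Snug at about 0.3 N m, so I'll let go, rise and check.

{"op": "play_rows", "data": {
  "series": [
    [1,[0,0,0],[0,0,0]],
    [1,[0,0,0],[0,0,0]],
    [1,[0,0,0],[0,0,0]],
    [1,[0,0,-0.5],[0,0,0]],
    [1,[0,0,-0.9],[0,0,0]],
    [1,[0,0,-0.9],[0,0,0]],
    [1,[0.7,0,-0.8],[0,0,0]],
    [1,[0.7,0,0],[0,0,0]]
  ]
}}

```text
t: 12.82
tool_pos: [0.5709, -0.0646, 0.2411]
tool_rot: [2.141, 2.288, 0.007]
contact_force: [-0.0, -0.5, 0.1]
opening: 0.0853
grip_force: 0.0
```

{"op": "play_rows", "data": {
  "series": [
    [1,[0.7,0,0],[0,0,0]],
    [1,[0.4,0.4,0],[0,0,0]],
    [1,[0,0,0],[0,0,0]],
    [1,[0,0,0],[0,0,0]]
  ]
}}

```text
t: 13.32
tool_pos: [0.5846, -0.0088, 0.2355]
tool_rot: [-2.145, -2.294, 0.001]
contact_force: [-0.1, -0.6, -0.7]
opening: 0.0854
grip_force: 0.0
```

```bash
python3 s.py; python3 - <<'E'
from h import *
im,K,E=cam("wrist");cv2.imwrite("pics/w4.png",im);h=cv2.cvtColor(im,cv2.COLOR_BGR2HSV)
f=lambda p,z:onz(K,E,p,z)[:2]
k,l,st,ce=cv2.connectedComponentsWithStats(cv2.inRange(h,(12,100,60),(32,255,255)))
for i in range(1,k):
    if st[i,4]>150:
        G=np.array([f(p,.144) for p in np.argwhere(l==i)[:,::-1]]);v=np.linalg.svd(G-G.mean(0),full_matrices=False)[2][0];print(st[i],np.degrees(np.arctan2(v[1],v[0])),G.mean(0))
E
```

```text
t 13.325 pos [ 0.5846 -0.0088  0.2355] yaw 3.8 q6 -0.209 Ftool [-0.6 -0.1  0.7] T [ 0.006 -0.024 -0.018] eff6 -0.0 open 0.08541919427126692 0.0
[329 179  44  22 642] -167.1062088658953 [0.60518763 0.02831266]
[ 265  332   51   64 1883] -92.61637038159789 [ 0.5745539  -0.09494116]
```

View pics/w4.png

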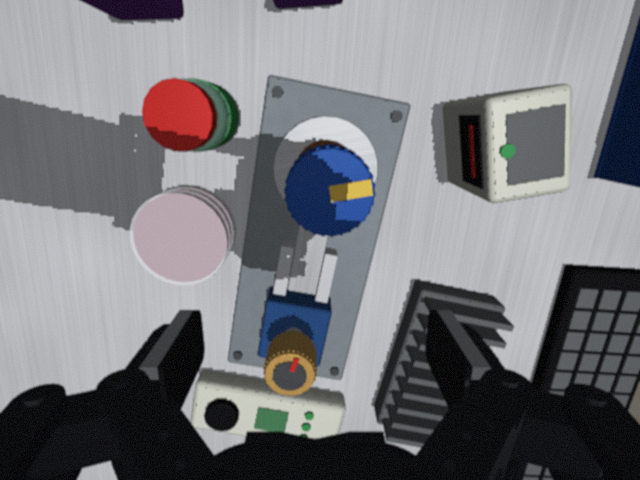

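The wrist view shows the stripe at (351,190), measured at 12.9°. The scanner measured about 13°, so the label faces its window at (471,150). The knob is at (290,374), released, and the bystanders haven't moved. I'm handing the job in.

```bash
python3 -c "
from station import ctrl
print(ctrl.finish_job())"
```

```text
the job is handed in; nothing more can be done
None
```

I turned the jar until its label faced the scanner window (within about 1° by my camera measurements), tightened the thumbscrew to about 0.3 N m, let go without disturbing anything else, and handed the job in; no verdict came back.

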